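# Open the bayonet lid of the dust canister

### The job

The dust canister on the bench is shut with a bayonet lid: turn the lid anticlockwise (seen from above) by its yellow grip until its lugs come up against the stops, where they line up with the slots, then lift it free and set it down, without dropping it, grip upward and wholly on the round cork mat, and let go. Feel for the stop: do not keep twisting hard against it and do not tug on a lid that is still locked, or the rubber-mounted collar tears. Leave the other things on the bench where they are.

Things in the scene. Friction and masses are not known exactly. Their poses are not given: they have to be found in the camera images.
- lid: Round blue lid, loose, 260 to 470 g, with a yellow bar grip on top. Origin: on its axis, at the underside of its black plug; z up, x along the grip (white mark on the disc at +x). Plug 92 across, z 0 to 20; three steel lugs at its foot, 120 degrees apart, out to 56 from the axis, z 0 to 9; disc 136 across, z 20 to 27. Shut, the disc rests on the collar; plug and lugs are hidden inside.
- grip_top (a point): Centre of the top face of the lid's yellow grip, on the lid's axis, 63 above its origin; axes as the lid's. The grip is a straight bar 76 long (lid x), 16 thick (lid y), standing 36 above the disc.
- canister: White canister 124 across with a steel foot band and a black outlet stub (toward its +x, out to 88 from the axis), on a 165 square, 12 thick plywood base; fixed to the bench. Origin: centre of the base's underside, z up. The dark steel bayonet collar on top spans z 102 to 136, 132 across outside, ledges 97 across inside; the shut lid's origin is at z 116.
- mouth (a point): Centre of the collar's top face, on the axis, 136 above the canister's origin. The lid turns 0.53 to 1.52 rad anticlockwise from its start until the lugs meet the stops; how far cannot be seen, and the slots' direction is unrelated to the canister's. At the stop the lugs lie in the slots, with about 6 mm of play back. Locked, the lid rises only 3 mm; freed, it must rise 20 mm straight up to be clear.
- collar_turn (a joint): Twist of the collar in its rubber mount, rad, anticlockwise positive; 0 at rest. A spring of about 12 N m per rad: it reads near 0 while the lid slides freely, and rises once the lid is turned against the stops. Beyond 0.2 (about 2.4 N m) the mount tears.
- collar_lift (a joint): How far the collar is pulled up in its rubber mount, m; 0 at rest. It stays at 0 up to about 8 N of pull, then yields 1 mm per 4 N. Beyond 0.004 (about 24 N) the mount tears.
- mat: Round cork mat 220 across, 4 thick, fixed to the bench. Origin: centre of its underside.
- screwdriver: Bystander, leave alone: red-handled screwdriver lying between the canister and the mat, 190 long mm. Origin: on its underside.
- tape_measure: Bystander, leave alone: yellow tape measure, 66 x 36 x 60 mm. Origin: on its underside.
- glue_bottle: Bystander, leave alone: white glue bottle, 56 across, 170 tall mm. Origin: on its underside.
- try_square: Bystander, leave alone: try square lying flat, wooden stock 110 long, steel blade 150 long mm. Origin: on its underside.
- offcut: Bystander, leave alone: pale wooden offcut 160 x 60 x 22 mm. Origin: on its underside.
- sanding_block: Bystander, leave alone: cork sanding block 110 x 60 x 36 mm. Origin: on its underside.
- pencil_mug: Bystander, leave alone: blue mug, 76 across, 90 tall mm. Origin: on its underside.
There are look-alikes about, which are no part of the job. There is more than one size of the lid; the one meant has the size given above.

How it is judged:
By the outcome, as a careful person would: the job done as asked, in the order asked, and still so for the second after the job is handed in, with the robot touching nothing.
It also fails if it takes over 51 s, if anything falls off the work surface, if the arm or the gripper's body presses on something with over 40 N, if the wrist force passes 120 N, or if a joint passes its speed limit or range.

### The arm

A 6-joint arm with a two-finger parallel gripper is mounted at the origin on the work surface. World frame = base frame: x ahead of the robot, y to its left, z up, the work surface at z = 0. Lengths are in m, angles in rad, forces in N, time in s.
With the tool pointing down it reaches from about 0.375 to 0.975 m from the base axis. Payload 3.8 kg.
Tool frame: the origin (TCP) lies midway between the tips of the shut fingers; the grasp point (between the pads) lies 19 mm behind it; x points along the fingers, y is the direction in which the jaws open and shut, and the axes are right-handed (so a half turn about x gives the same grasp; the last joint's range is limited). The gripper opens to 88 mm and grips with 3 to 60 N. Pads are 18 mm wide; open, the fingers measure 123 mm over their backs; the gripper's body (75 mm by 187 mm) begins 45 mm behind the grasp point.
Start: joints at [-1.295, 0.264, 1.604, -0, 1.274, -0.037], TCP at [0.208, -0.642, 0.239] pointing down, gripper open.
Joint ranges: [-2.63, 2.63], [-0.94, 2.18], [0.31, 2.57], [-1.31, 4.45], [0, 2.66], [-2.55, 2.55]. Speed limits (rad/s): [2.57, 2.57, 3.14, 3.14, 3.14, 3.14].

### API

Orientations are given as a rotation vector (axis times angle).
In Python, from cell import manip, inverse_kinematics, cams, order gives the robot as it stands. Calls block until the motion is done:
- manip.move_pose(position, orientation): joint-space move of the TCP to a pose.
- manip.move_linear(position, rate=0.15, rot=None): straight line of the TCP; rot=None keeps the orientation; rate is the mean speed in m/s.
- manip.set_joints(angles): joint-space move.
- manip.set_gripper(opening, force=None): finger opening in m; force is the grip in N (None keeps the last); returns when the fingers have stopped.
- manip.dwell(seconds).
- inverse_kinematics(position, orientation): joint angles nearest the present ones, or None.
- manip.state(): the state.
- cams.capture(name): name is "scene" or "top"; returns a dict with "image" (400x640x3 uint8, blue, green, red), "z_map" (400x640 float32, m along the optical axis (not along the pixel's ray), 0 where there is no reading), "intrinsics" (3x3 intrinsics, pixels), "position" and "orientation" of the camera in the world. Camera axes: x right, y down, z forward; pixel columns grow to the right and rows downward; lengths in m; the calibration is good to about 2 mm. A picture is of the moment at which its call begins.
A pose or a line that the arm cannot do raises manip.IKError and nothing moves.
- order.close_job(): hands the job in, once; it reports no verdict.
The state is a dict: "clock": time; "joint_pos": joint angles; "joint_velocities": joint speeds; "tau": joint torques, N m; "tool_pos": TCP position; "tcp_rot": TCP orientation; "contact_force": force on the tool from outside, world axes, zero at the start; "moment": the same for the moment, N m; "gripper_width": finger opening in m.
Only numpy, scipy, OpenCV 4.12 (cv2) and the standard library are available. Lean on these libraries where they do the work, as an engineer would, in place of code of your own. Each camera call takes 0.05 s, during which the arm holds its last target. There are 200 camera calls.

## Working session

There is one attempt and no reset: what is moved stays moved. The work goes in short steps, each a Python script; the robot and the scene stay as the last script left them, time stands still between calls to the robot, and variables do not carry over. Pictures are saved under pics/ and viewed, about 8 in all and at most 12, crops included, and the job is handed in when it is done.

```bash
ls; mkdir -p pics
cat > h.py <<'E'
import numpy as np, cv2
from scipy.spatial.transform import Rotation as R
from cell import manip, inverse_kinematics, cams, order
def rotm(o):
    o=np.array(o,float)
    if o.shape==(3,3): return o
    return R.from_rotvec(o).as_matrix() if o.size==3 else R.from_quat(o).as_matrix()
def cloud(c):
    z=c["z_map"]; K=np.array(c["intrinsics"]); v,u=np.indices(z.shape)
    P=np.stack([(u-K[0,2])/K[0,0]*z,(v-K[1,2])/K[1,1]*z,z],-1)
    W=P@rotm(c["orientation"]).T+np.array(c["position"]); W[z==0]=np.nan
    return W
def ray(c,u,v,h):
    K=np.array(c["intrinsics"]); d=rotm(c["orientation"])@np.array([(u-K[0,2])/K[0,0],(v-K[1,2])/K[1,1],1])
    p=np.array(c["position"]); return p+d*(h-p[2])/d[2]
E
python3 - <<'E'
from h import *
for n in("scene","top"):
    c=cams.capture(n); cv2.imwrite(f"pics/{n}0.png",c["image"]); print(n,c["position"],c["orientation"],np.array(c["intrinsics"]).tolist())
s=manip.state(); print(s)
E
```

```text
pics
scene [1.79162636 0.46732083 1.15851371] [-1.41222305 -1.97635692  0.98038146] [[500.1936630661823, 0.0, 310.5364389843963], [0.0, 500.1936630661823, 209.8201454479181], [0.0, 0.0, 1.0]]
top [0.46765996 0.02214192 1.18984465] [-2.19295597  2.21648673 -0.08682108] [[385.76153782147685, 0.0, 321.62565590838517], [0.0, 385.76153782147685, 201.2055033380742], [0.0, 0.0, 1.0]]
{'clock': 0.1, 'joint_pos': array([-1.29490012e+00,  2.64651631e-01,  1.60520226e+00, -1.78747977e-05,
        1.27368172e+00, -3.69114499e-02]), 'joint_velocities': array([-1.03271433e-03, -2.20812065e-03, -3.89546712e-03,  9.74782258e-04,
        2.68483965e-04, -2.39130113e-05]), 'tau': array([-6.18086342e-04, -5.03621793e+01, -3.58070290e+01,  7.31414021e-02,
        2.33494781e-02, -6.14078976e-05]), 'tool_pos': array([ 0.20753505, -0.64165265,  0.23754914]), 'tcp_rot': array([ 2.0531823 ,  0.3258192 , -2.05369906]), 'contact_force': array([ 0.38504624, -0.43002022,  0.21580853]), 'moment': array([ 0.00794759, -0.02892457,  0.00940949]), 'gripper_width': 0.08797044502339563}
```

View pics/top0.png

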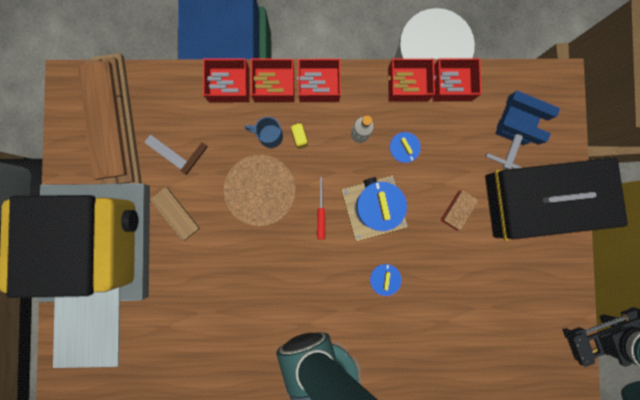

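View pics/scene0.png

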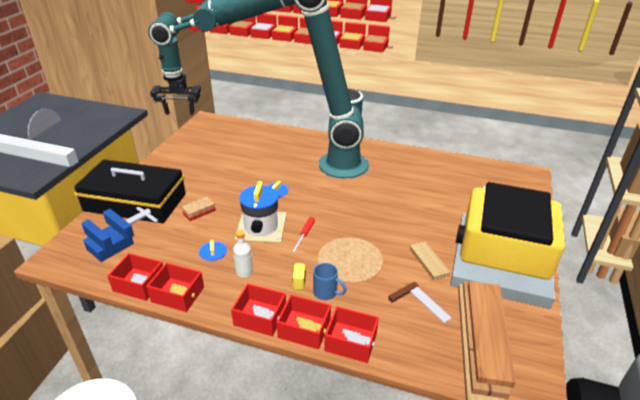

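Top view: the lids to choose from are the large blue one on the canister (381,205), a small one on the bench (405,147) and a small one on the bench (386,280). I choose (381,205), since it is on the canister and the largest. The mat is at (259,190) and the screwdriver at (321,210). Next I measure and take the close crop.

```bash
cat >> h.py <<'E'
def comp(mask,u,v):
    n,l,st,ce=cv2.connectedComponentsWithStats(mask.astype(np.uint8)); 
    ids=[i for i in range(1,n) if st[i,4]>15]
    i=min(ids,key=lambda i:np.hypot(ce[i][0]-u,ce[i][1]-v)); return (l==i)
E
python3 - <<'E'
from h import *
c=cams.capture("top"); im=c["image"]; hsv=cv2.cvtColor(im,cv2.COLOR_BGR2HSV); W=cloud(c)
H,S,V=cv2.split(hsv)
blue=(H>95)&(H<125)&(S>120); yel=(H>20)&(H<36)&(S>120)
for u,v in((381,205),(405,147),(386,280)):
    m=comp(blue|yel,u,v); pts=np.argwhere(m)[:,::-1].astype(np.float32)
    hull=cv2.convexHull(pts); (eu,ev),(a,b),_=cv2.fitEllipse(hull) 
    h=np.nanmedian(W[m&blue][:,2]); p=ray(c,eu,ev,h); p2=ray(c,eu+(a+b)/4,ev,h)
    print("lid",(eu,ev),h,p,"diam",2*np.linalg.norm(p-p2))
    g=comp(yel,u,v); gp=np.argwhere(g)[:,::-1].astype(np.float32); gh=np.nanpercentile(W[g][:,2],80)
    (gu,gv),(w,hh),an=cv2.minAreaRect(gp); box=cv2.boxPoints(((gu,gv),(w,hh),an)); B=np.array([ray(c,*q,gh) for q in box])
    d1,d2=B[1]-B[0],B[2]-B[1]; L=d1 if np.linalg.norm(d1)>np.linalg.norm(d2) else d2
    print(" grip",(gu,gv),gh,ray(c,gu,gv,gh),np.linalg.norm(d1),np.linalg.norm(d2),"yaw",np.arctan2(L[1],L[0]))
# mat by circle
roi=im[140:240,205:312]; lab=cv2.cvtColor(roi,cv2.COLOR_BGR2LAB)
print(hsv[190,259],hsv[190,330],hsv[245,259])
cv2.imwrite("pics/crop1.png",cv2.resize(im[130:300,210:450],None,fx=3.3,fy=3.3,interpolation=cv2.INTER_CUBIC))
for n,u,v in(("screwdriver",321,225),("bottle",364,128)):
    print(n,W[v,u])
for (u,v) in((259,190),(224,190),(294,190),(259,155),(259,225)): print("mat",W[v,u])
E
```

```text
lid (381.1832275390625, 205.6711883544922) 0.14311217341589555 [ 0.51155839 -0.16509966  0.14311217] diam 0.13487740241333931
 grip (383.3932189941406, 205.37078857421875) 0.18032837763839743 [ 0.51072811 -0.16429231  0.18032838] 0.015891640200001993 0.07012009806279637 yaw -2.9342265222172714
lid (404.6545715332031, 146.9647979736328) 0.0195151808147056 [ 0.69686664 -0.26334339  0.01951518] diam 0.09178934713121864
 grip (405.984619140625, 145.7230987548828) 0.04543394502317821 [ 0.69553711 -0.26113526  0.04543395] 0.01061024989274665 0.04713495110670022 yaw -2.6438320896187966
lid (386.1934814453125, 281.40203857421875) nan [nan nan nan] diam nan
 grip (386.3699645996094, 280.90997314453125) 0.04585159724870107 [ 0.29346198 -0.19343418  0.0458516 ] 0.047122435321413365 0.009632018270932569 yaw -0.16413760120127868
[ 14 112 157] [ 13 136 144] [ 14 139 139]
screwdriver [ 0.46009903 -0.00286627  0.02864414]
bottle [ 0.72877044 -0.123317    0.13244282]
mat [0.56962023 0.18619861 0.00220404]
mat [0.57069747 0.29350564 0.0013321 ]
mat [0.5685364  0.0785949  0.00312115]
mat [0.67828029 0.18598757 0.00186968]
mat [0.46211913 0.1859852  0.00558671]
  return np.nanmean(a, axis, out=out, keepdims=keepdims)
```

View pics/crop1.png

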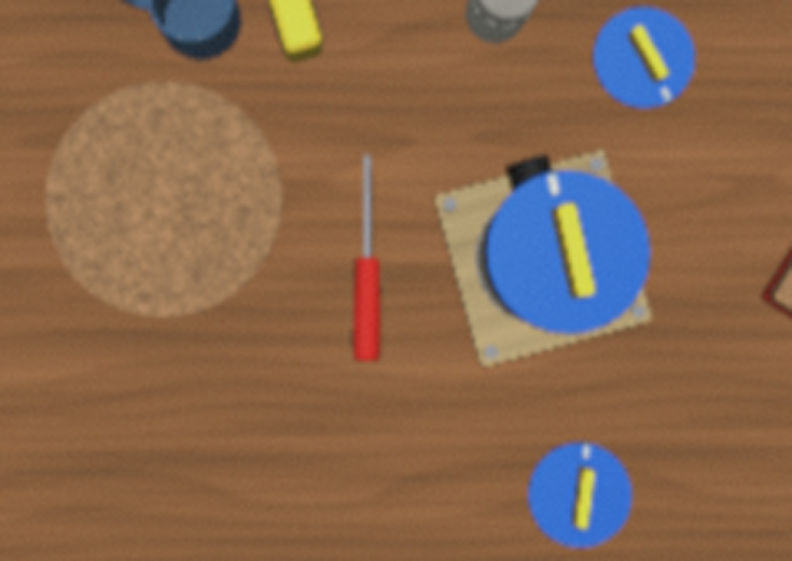

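The crop confirms the choice: the large disc measures 135 mm across, at z 0.143, with the grip top at 0.180, while the two bench lids are 92 mm. The white mark points up-left, so lid yaw is about +0.207. Next I cross-check with the scene camera and plan the joint 6 room.

```bash
cat >> h.py <<'E'
def ori(a):  # tool down, jaws along yaw a
    y=np.array([np.cos(a),np.sin(a),0]); x=np.array([0,0,-1.]); return R.from_matrix(np.stack([x,y,np.cross(x,y)],1)).as_rotvec()
E
python3 - <<'E'
from h import *
c=cams.capture("scene"); im=c["image"]; H,S,V=cv2.split(cv2.cvtColor(im,cv2.COLOR_BGR2HSV)); W=cloud(c)
yel=(H>20)&(H<36)&(S>120)
m=yel&(np.abs(W[...,2]-.178)<.006)&(np.hypot(W[...,0]-.511,W[...,1]+.165)<.07)
P=W[m]; print(len(P),P.mean(0),P.min(0),P.max(0))
b=(H>95)&(H<125)&(S>120)&(np.abs(W[...,2]-.143)<.006)&(np.hypot(W[...,0]-.511,W[...,1]+.165)<.09)
hull=cv2.convexHull(np.argwhere(b)[:,::-1].astype(np.float32)); e=cv2.fitEllipse(hull); print("disc",ray(c,*e[0],.143), np.nanmedian(W[b][:,2]))
t=cams.capture("top"); print("mat",ray(t,259.7,190.3,.004))
for a in(.207+np.pi/2,.207-np.pi/2):
  for d in(0,.6,1.2,1.7):
    for p in((.511,-.1647,.149),(.511,-.1647,.26),(.569,.186,.1)):
        q=inverse_kinematics(np.array(p),ori(a+d)); print(round(a,2),d,p,None if q is None else np.round(q,2))
E
```

```text
54 [ 0.5107811  -0.16119274  0.17950456] [ 0.47178441 -0.17778578  0.17293259] [ 0.54998031 -0.14808405  0.18386993]
disc [ 0.51547676 -0.16076213  0.143     ] 0.14479316747155413
mat [0.56852121 0.18380929 0.004     ]
1.78 0 (0.511, -0.1647, 0.149) [-0.36  0.08  1.99  0.    1.07 -2.14]
1.78 0 (0.511, -0.1647, 0.26) [-0.36 -0.01  1.87  0.    1.28 -2.14]
1.78 0 (0.569, 0.186, 0.1) [ 0.27  0.24  1.9  -0.    1.   -1.5 ]
1.78 0.6 (0.511, -0.1647, 0.149) None
1.78 0.6 (0.511, -0.1647, 0.26) None
1.78 0.6 (0.569, 0.186, 0.1) [ 0.27  0.24  1.9   0.    1.   -2.1 ]
1.78 1.2 (0.511, -0.1647, 0.149) None
1.78 1.2 (0.511, -0.1647, 0.26) None
1.78 1.2 (0.569, 0.186, 0.1) None
1.78 1.7 (0.511, -0.1647, 0.149) [-0.36  0.08  1.99  0.    1.07  2.45]
1.78 1.7 (0.511, -0.1647, 0.26) [-0.36 -0.01  1.87  0.    1.28  2.45]
1.78 1.7 (0.569, 0.186, 0.1) None
-1.36 0 (0.511, -0.1647, 0.149) [-0.36  0.08  1.99 -0.    1.07  1.01]
-1.36 0 (0.511, -0.1647, 0.26) [-0.36 -0.01  1.87 -0.    1.28  1.01]
-1.36 0 (0.569, 0.186, 0.1) [ 0.27  0.24  1.9  -0.    1.    1.64]
-1.36 0.6 (0.511, -0.1647, 0.149) [-0.36  0.08  1.99 -0.    1.07  0.41]
-1.36 0.6 (0.511, -0.1647, 0.26) [-0.36 -0.01  1.87 -0.    1.28  0.41]
-1.36 0.6 (0.569, 0.186, 0.1) [ 0.27  0.24  1.9  -0.    1.    1.04]
-1.36 1.2 (0.511, -0.1647, 0.149) [-0.36  0.08  1.99  0.    1.07 -0.19]
-1.36 1.2 (0.511, -0.1647, 0.26) [-0.36 -0.01  1.87  0.    1.28 -0.19]
-1.36 1.2 (0.569, 0.186, 0.1) [0.27 0.24 1.9  0.   1.   0.44]
-1.36 1.7 (0.511, -0.1647, 0.149) [-0.36  0.08  1.99 -0.    1.07 -0.69]
-1.36 1.7 (0.511, -0.1647, 0.26) [-0.36 -0.01  1.87 -0.    1.28 -0.69]
-1.36 1.7 (0.569, 0.186, 0.1) [ 0.27  0.24  1.9  -0.    1.   -0.06]
```

Run:
```python
from h import *
def show(t):
    s=manip.state(); print(t,round(s["clock"],2),np.round(s["tool_pos"],4),np.round(s["contact_force"],1),np.round(s["moment"],3),round(s["gripper_width"],4),np.round(s["joint_pos"][5],3),np.round(s["tau"][5],3))
a=.207-np.pi/2
manip.move_pose([.511,-.164,.25],ori(a)); show("above")
manip.move_linear([.511,-.164,.165],rate=.12); show("mid")
manip.move_linear([.511,-.164,.150],rate=.06); show("down")
c=cams.capture("scene"); cv2.imwrite("pics/pre.png",cv2.resize(c["image"][130:260,190:350],None,fx=4,fy=4))
manip.set_gripper(.026,force=20); show("26")
manip.set_gripper(.0,force=20); show("grip")
manip.dwell(.3); show("")
```

```text
above 2.29 [ 0.511  -0.1648  0.25  ] [ 0.3  0.5 -0. ] [-0.01   0.026 -0.009] 0.0881 1.007 0.001
mid 3.15 [ 0.5115 -0.1643  0.1657] [ 0.2 -0.7 -0.3] [-0.027  0.038  0.024] 0.0879 1.007 -0.001
down 3.55 [ 0.5106 -0.1638  0.1495] [-0.3  0.5 -0.5] [-0.018 -0.016  0.03 ] 0.0883 1.007 -0.0
26 4.61 [ 0.511 -0.164  0.15 ] [-0.6  0.2  0.4] [ 0.012  0.083 -0.012] 0.0259 1.007 -0.0
grip 4.92 [ 0.5111 -0.1643  0.15  ] [ 0.5 -1.8 -1.3] [-0.21  -0.015 -0.027] 0.0157 1.007 0.001
 5.22 [ 0.511  -0.1642  0.15  ] [ 0.5 -2.5 -1.3] [-0.295 -0.104 -0.029] 0.0158 1.007 0.001
```

View pics/pre.png

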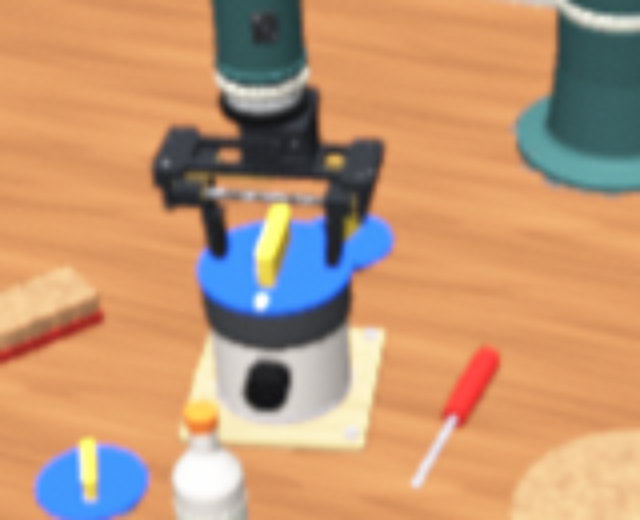

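The fingers straddle the grip and closed on 15.8 mm, which matches the 16 mm bar. Next I turn in small steps, watching the moment.

Run:
```python
from h import *
manip.set_gripper(0,force=45); manip.dwell(.1)
q=np.array(inverse_kinematics(np.array([.511,-.164,.15]),ori(.207-np.pi/2))); q0=q[5]; base=[]; print(manip.state()["moment"],q0)
while q0-q[5]<1.65:
    q[5]-=.04; manip.set_joints(q)
    s=[manip.state() for _ in range(1)][0]; mz=s["moment"][2]; f=s["contact_force"]
    print(f"{s['clock']:.2f} {q0-q[5]:.2f} act {q0-s['joint_pos'][5]:.3f} mz {mz:.3f} tau {s['tau'][5]:.3f} w {s['gripper_width']:.4f} F {np.round(f,1)}")
    if abs(mz)>1.2 or (len(base)>=3 and abs(mz)-np.median(np.abs(base[-6:]))>.45): print("STOP"); break
    base.append(mz)
    if s["clock"]>28: break
```

```text
[-0.27132633 -0.03903322  0.03281587] 1.006827829520974
5.78 0.04 act 0.039 mz -0.101 tau -0.148 w 0.0157 F [-0.7 -1.5  0.2]
6.03 0.08 act 0.078 mz -0.112 tau -0.159 w 0.0157 F [-0.8  0.1  1.2]
6.28 0.12 act 0.118 mz -0.127 tau -0.161 w 0.0158 F [-0.3  1.2  1.4]
6.53 0.16 act 0.158 mz -0.102 tau -0.162 w 0.0158 F [0.2 1.2 0.3]
6.78 0.20 act 0.198 mz -0.085 tau -0.163 w 0.0158 F [ 0.5 -0.1  0.3]
7.03 0.24 act 0.238 mz -0.088 tau -0.164 w 0.0156 F [-0.5 -0.4  0.4]
7.28 0.28 act 0.278 mz -0.116 tau -0.165 w 0.0158 F [-0.1 -0.6  0.3]
7.53 0.32 act 0.318 mz -0.082 tau -0.166 w 0.0158 F [-0.1 -0.8  0.9]
7.78 0.36 act 0.358 mz -0.115 tau -0.167 w 0.0157 F [-0.   1.1  0.3]
8.03 0.40 act 0.398 mz -0.099 tau -0.168 w 0.0154 F [-0.3 -0.6  0.7]
8.28 0.44 act 0.438 mz -0.048 tau -0.169 w 0.0156 F [ 0.5 -0.2  1.1]
8.53 0.48 act 0.478 mz -0.127 tau -0.170 w 0.0155 F [-0.4  0.4  1.1]
8.78 0.52 act 0.518 mz -0.112 tau -0.171 w 0.0161 F [1.4 0.1 0.5]
9.03 0.56 act 0.558 mz -0.061 tau -0.172 w 0.0158 F [0.1 0.3 0.5]
9.28 0.60 act 0.598 mz -0.055 tau -0.173 w 0.0159 F [0.7 0.2 0.7]
9.53 0.64 act 0.638 mz -0.136 tau -0.173 w 0.0155 F [-0.4  0.7  1. ]
9.78 0.68 act 0.678 mz -0.106 tau -0.174 w 0.0156 F [-1.4 -0.7  1.6]
10.03 0.72 act 0.718 mz -0.070 tau -0.175 w 0.0157 F [0.1 0.4 1. ]
10.28 0.76 act 0.758 mz -0.103 tau -0.176 w 0.0154 F [ 0.1 -0.   1.5]
10.53 0.80 act 0.798 mz -0.073 tau -0.177 w 0.0157 F [-1.   0.4  0.5]
10.78 0.84 act 0.838 mz -0.056 tau -0.177 w 0.0154 F [ 0.8 -0.3  0.8]
11.03 0.88 act 0.878 mz -0.085 tau -0.178 w 0.0158 F [-0.4 -0.2  1.3]
11.28 0.92 act 0.918 mz -0.139 tau -0.179 w 0.0157 F [-0.2  0.3  0.1]
11.53 0.96 act 0.958 mz -0.086 tau -0.179 w 0.0156 F [ 0.3 -0.6  1.4]
11.78 1.00 act 0.998 mz -0.102 tau -0.194 w 0.0157 F [0.4 0.3 0.5]
12.03 1.04 act 1.038 mz -0.366 tau -0.436 w 0.0156 F [ 1.8 -0.5 -0.2]
12.28 1.08 act 1.078 mz -0.696 tau -0.729 w 0.0154 F [ 1.  -1.3  0.6]
STOP
```

The stop came clearly at about 1.00 rad: tau went from 0.18 to 0.73 N m over the last two steps. I back off into the play and test-lift gently.

Run:
```python
from h import *
q=np.array(manip.state()["joint_pos"]); 
q=np.array(inverse_kinematics(np.array([.511,-.164,.15]),ori(.207-np.pi/2+.97))); manip.set_joints(q); manip.dwell(.1)
s=manip.state(); print(s["clock"],np.round(s["tool_pos"],4),s["moment"],s["tau"][5],s["contact_force"])
ok=True
for z in [.151,.152,.153,.154,.155,.157,.160,.164,.168,.172,.176]:
    manip.move_linear([.511,-.164,z],rate=.015 if z<.157 else .03)
    s=manip.state(); f=np.mean([s["contact_force"]],0); print(z,round(s["clock"],2),np.round(s["tool_pos"],4),np.round(f,1),np.round(s["moment"],2),round(s["gripper_width"],4))
    if f[2]<-9 or np.hypot(*f[:2])>12: print("ABORT"); ok=False; manip.move_linear([.511,-.164,.150],rate=.02); break
c=cams.capture("scene"); cv2.imwrite("pics/lift.png",cv2.resize(c["image"][130:260,190:350],None,fx=4,fy=4))
```

```text
12.6333 [ 0.5111 -0.1641  0.15  ] [-0.18190697 -0.24970585  0.01883182] -0.016539335483685136 [ 1.95827041 -1.03567328  0.81396408]
0.151 12.88 [ 0.5102 -0.1637  0.1502] [ 0.7 -0.1 -4.1] [-0.18 -0.18 -0.08] 0.0157
0.152 13.13 [ 0.5105 -0.1638  0.1516] [-0.3 -0.6 -4.7] [-0.04 -0.05  0.03] 0.0156
0.153 13.38 [ 0.5109 -0.1639  0.153 ] [ 0.2 -0.4 -4.6] [-0.02 -0.1   0.02] 0.0157
0.154 13.63 [ 0.5111 -0.164   0.1541] [ 0.3  0.3 -4.6] [-0.05 -0.06  0.01] 0.0157
0.155 13.88 [ 0.5111 -0.164   0.1551] [ 0.2  0.1 -4.6] [-0.02 -0.09 -0.03] 0.0154
0.157 14.13 [ 0.5112 -0.1641  0.1572] [ 1.1 -0.3 -4.7] [-0.03 -0.06 -0.03] 0.0153
0.16 14.38 [ 0.5112 -0.1641  0.1604] [ 0.2 -0.6 -4. ] [-0.04 -0.06  0.05] 0.0156
0.164 14.67 [ 0.5112 -0.1641  0.1644] [-0.5  0.2 -3.9] [-0.1  -0.06  0.01] 0.0154
0.168 14.95 [ 0.5112 -0.1641  0.1683] [ 0.4 -0.2 -4.7] [-0.04 -0.01  0.01] 0.0157
0.172 15.23 [ 0.5112 -0.1641  0.1723] [-0.4  0.2 -5.2] [-0.03 -0.09 -0.01] 0.0158
0.176 15.52 [ 0.5112 -0.1641  0.1764] [-0.1 -1.1 -4.4] [-0.08 -0.06  0.02] 0.0157
```

View pics/lift.png

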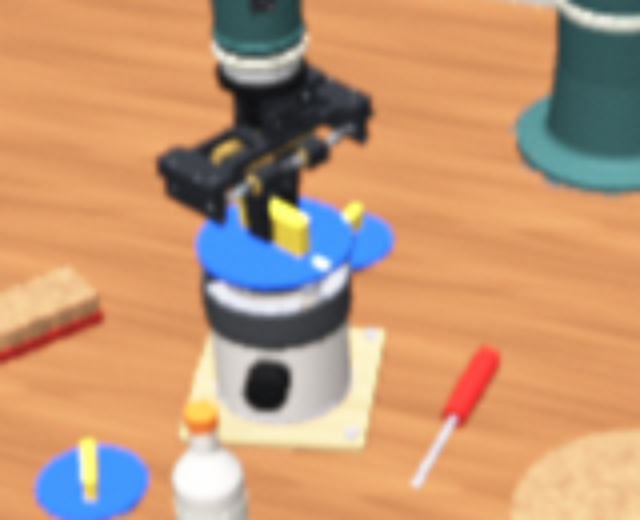

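The lid is free and hangs level, with the white plug gap visible above the collar. It weighs about 4.6 N. On to the mat.

Run:
```python
from h import *
X,Y=.5685,.1845
manip.move_linear([.511,-.164,.24],rate=.1)
manip.move_linear([X,Y,.24],rate=.12)
manip.move_linear([X,Y,.07],rate=.1)
manip.move_linear([X,Y,.048],rate=.04); manip.dwell(.2)
f0=manip.state()["contact_force"][2]; print("hang",f0)
z=.046
while z>.033:
    manip.move_linear([X,Y,z],rate=.015); s=manip.state(); f=s["contact_force"]; print(round(z,4),round(s["clock"],2),np.round(s["tool_pos"],4),np.round(f,1))
    if f[2]>f0+3: break
    z-=.001
c=cams.capture("scene"); cv2.imwrite("pics/mat.png",cv2.resize(c["image"][190:320,260:420],None,fx=4,fy=4))
```

```text
hang -3.9283158987012228
0.046 22.48 [0.5683 0.1845 0.0459] [-0.6 -0.6 -3.8]
0.045 22.73 [0.5684 0.1845 0.0449] [-0.3  0.3 -3.3]
0.044 22.98 [0.5684 0.1845 0.0439] [-0.3 -0.6 -4.2]
0.043 23.23 [0.5684 0.1845 0.0429] [-0.3 -0.7 -4.3]
0.042 23.48 [0.5684 0.1845 0.0419] [ 0.7 -0.1 -4.7]
0.041 23.73 [0.5684 0.1845 0.0409] [ 0.3  0.5 -4.3]
0.04 23.98 [0.5684 0.1845 0.0399] [-0.5 -0.5 -4.6]
0.039 24.23 [0.5684 0.1845 0.0389] [ 0.2 -0.3 -4.7]
0.038 24.48 [0.5687 0.1846 0.0381] [-0.4  0.2 -3.3]
0.037 24.73 [0.5687 0.1846 0.0381] [-4.7 -0.5  6. ]
```

View pics/mat.png

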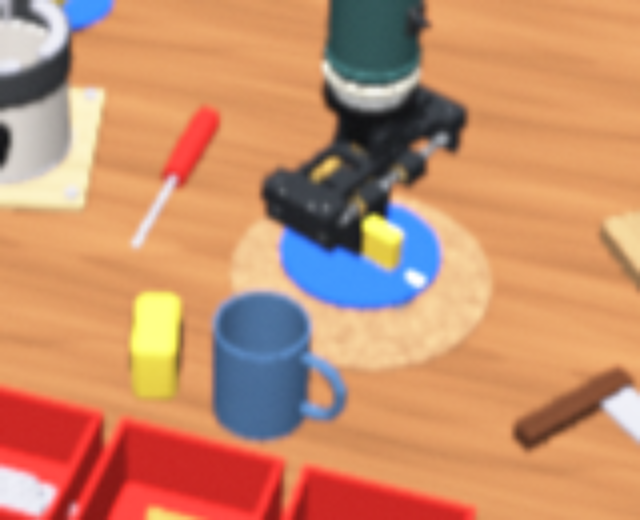

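The lid sits well inside the mat, and contact came at the expected height of 0.038. Next: release, retreat, check.

Run:
```python
from h import *
X,Y=.5685,.1845
manip.move_linear([X,Y,.038],rate=.02); manip.set_gripper(.05); 
manip.move_linear([X,Y,.10],rate=.06); manip.move_linear([X,Y,.25],rate=.12)
manip.move_pose([.208,-.642,.239],ori(-1.3)); s=manip.state(); print(s["clock"],np.round(s["contact_force"],1))
c=cams.capture("top"); im=c["image"]; H,S,V=cv2.split(cv2.cvtColor(im,cv2.COLOR_BGR2HSV)); W=cloud(c)
m=comp(((H>95)&(H<125)&(S>120))|((H>20)&(H<36)&(S>120)),259,192)
e=cv2.fitEllipse(cv2.convexHull(np.argwhere(m)[:,::-1].astype(np.float32))); print(e,ray(c,*e[0],.031),np.nanpercentile(W[m][:,2],[5,25,50,75,98]))
cv2.imwrite("pics/end.png",cv2.resize(im[90:310,130:490],None,fx=2.2,fy=2.2))
```

```text
31.4333 [0.6 0.1 0.4]
((258.82757568359375, 189.75967407226562), (43.754615783691406, 44.014381408691406), 76.04741668701172) [0.56787688 0.18273508 0.031     ] [0.02752404 0.02961947 0.03115835 0.0326255  0.03572301]
```

View pics/end.png

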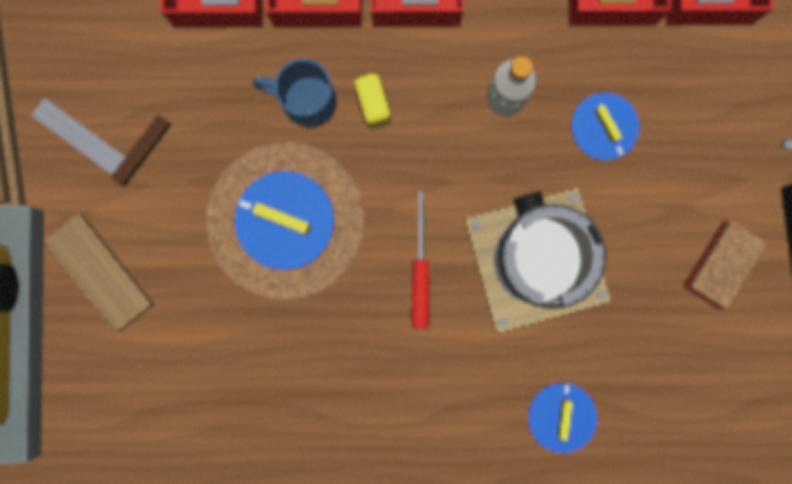

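The lid lies flat with its grip up, central on the mat (crop 284,220). The collar is open and intact, and the bystanders have not moved. Handing in.

```bash
python3 -c "
from cell import order; order.close_job()"
```

```text
the job is handed in; nothing more can be done
```

The lid is off the canister and lies flat, grip up, on the cork mat. The job was handed in at about 31.4 s on the robot's clock, and it reports no verdict.

- **Choice:** I took the large lid on the canister, which measured 135 mm across. The two look-alikes on the bench measured about 92 mm, so I left them.
- **Unlocking:** I turned it anticlockwise in 0.04 rad steps. The lugs met the stop at about 1.00 rad. I stopped at about 0.7 N m, well under the 2.4 N m tear limit, and backed off 0.03 rad from the stop before lifting.
- **Lifting:** The pull never exceeded about 5 N, which is about the lid's own weight. The collar should therefore not have been pulled up.
- **Placing:** I lowered it in 1 mm steps until it touched the mat at the expected height, then let go and moved the arm clear.

**Last checks:**
- The lid's centre is about 1 mm from the mat's centre, and its disc top is at 31 mm, as expected.
- In the last top view the bystanders look where they were at the start. I compared them by eye and did not measure them.
- The wrist force reads near zero with the arm away.

**Disagreement:** Before the grasp, the two cameras differed by 3 to 4 mm on the lid's position. I used a value in between, and the grip closed with only about 2.5 N of sideways force. No other check failed.

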